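# Set the empty plant pots into their matching saucers

## Robot

A 6-joint arm with a two-finger parallel gripper is mounted at the origin on the work surface. World frame = base frame: x ahead of the robot, y to its left, z up, the work surface at z = 0. Lengths are in mm, angles in rad, forces in N, time in s.
With the tool pointing down it reaches from about 325 to 775 mm from the base axis. Payload 5.5 kg.
Tool frame: the origin (TCP) lies at the very end of the fingers, on their centre line; the grasp point (between the pads) lies tcp_to_grasp behind it (tcp_to_grasp is the distance from the TCP to the grasp point, in mm); z points along the fingers, y is the line along which they close (so a half turn about z gives the same grasp; the last joint's range is limited). The gripper opens to 88 mm and grips with 3 to 60 N. Pads are 20 mm wide; open, the fingers measure 115 mm over their backs; the gripper's body (75 mm by 178 mm) begins 61 mm behind the grasp point.
Start: joints at [1.25, 0.091, 1.231, -0, 1.82, -0.057], TCP at [156.454, 579.257, 222.631] pointing down, gripper open.
Joint ranges: [-2.87, 2.87], [-0.86, 2.18], [0.17, 2.46], [-1.51, 4.65], [0.06, 2.69], [-2.65, 2.65]. Speed limits (rad/s): [2.57, 2.57, 3.01, 3.14, 3.14, 3.14].

## Interface

Orientations are given as a unit quaternion [w, x, y, z].
In Python, from plant import get_state, grab_frame, close_job, recognise, tcp_to_grasp gives the robot as it stands. The module is installed in compiled form; this text tells all that it offers.
- The arm moves only by the tool drive_tool, never from a script. Its argument "series" is a list that holds one entry, the list of rows, each a list of 6 numbers: the shift along the tool's x, y, z in units of 50 mm (1.0 is 50 mm), then the turn, a rotation vector about the tool's x, y, z in units of 8 degrees (1.0 is 8 degrees). In form: [[[tx, ty, tz, rx, ry, rz], ...]]. A call has 1 to 20 rows; each row shifts and turns the commanded pose from where the row before left it, along the tool's axes as they then stand; what a row does not reach is not made up. A row lasts 1/10 s, in which the tool goes at most 50 mm and 8.59 degrees, less where a joint would pass 70% of its speed; a pose out of reach is approached as far as the arm can. A call is refused whole if a number of a shift passes 1 or a number of a turn 1, either way. A call with a gripper value outside its range is refused whole. "hand" is the opening, from -1 (shut) to 1 (fully open), set as the call begins (left out, the last holds). The fingers move at their own pace and stop on an object; "force" is the grip in N (left out, the last holds). Time passes only in rows, so rows that do not move let the fingers close. It gives the time, the measured TCP pose, the force, the opening and the grip force at its end, in the units of the state.
- get_state(): the state, without advancing time (a new reading comes with each control period).
- grab_frame(name): name is "side" or "top" or "wrist"; returns a dict with "img" (400x640x3 uint8, red, green, blue), "intrinsics" (3x3 intrinsics, pixels), "dist" ([k1, k2, p1, p2, k3] as OpenCV has them; the pictures are not rectified), "pose" (4x4, takes a point from camera to world coordinates). Camera axes: x right, y down, z forward; pixel columns grow to the right and rows downward; lengths in mm; the calibration is good to about 2 mm. A picture is of the moment at which its call begins. There is no depth.
- close_job(): hands the job in; it is judged then, once.
Trained networks look in a picture, given as the dict that the camera call returned (one of the last four; its "shot" number tells which), for a name from the list of things; names that differ only in an ending like _2 or _b are one class to them, and where a whole thing is asked for, a point or a joint stands for the part that bears it (a point fixed in the world has none). Each returns a list of dicts, best first, with "confidence" (0 to 1); they miss things now and then, are a little off and sometimes report something else, mostly with a low value. They report only what shows in the picture. A call takes as long as a camera call. They do not tell look-alikes from the thing itself.
- recognise(label, picture): "uv" ([column, row] in pixels, amid what is visible of it).
The state is a dict: "time_s": time; "joint_pos": joint angles; "joint_velocities": joint speeds; "joint_torque": joint torques, N m; "tool_pos": TCP position; "ee_rot": TCP orientation; "contact_force": force on the tool from outside, world axes, zero at the start; "wrist_torque": the same for the moment, N m; "opening": opening from 0.0 (shut) to 1.0 (fully open); "gripper_force": force on a finger pad.
Only numpy, scipy, OpenCV 4.12 (cv2) and the standard library are available. Lean on these libraries where they do the work, as an engineer would, in place of code of your own. Each camera call takes 0.05 s, during which the arm holds its last target. There are 200 camera calls.

## Task

Get the bench ready for potting: set each of the four empty black plant pots upright and flat on the floor of the grey saucer that matches its shape and size (large round, small round, square, oblong), roughly centred, with the sides of the square and the oblong pot lined up with the sides of their saucers. Do not shift the covered culture dish or the slide box standing among them.

Things in the scene. Friction and masses are not known exactly. Their poses are not given: they have to be found in the camera images.
- pot_large: Large round empty black plastic plant pot, 62 mm high, collar 66 mm across, foot 52 mm across. The collar is the top 22 mm, with upright sides: grip it there from above; below it is narrower. Hollow, open on top. Loose, about 60 g. Origin: centre of the foot's underside (at z = 0 at the start); z up. Yaw is free.
- pot_small: Small round empty black plastic plant pot, 50 mm high, collar 46 mm across, foot 36 mm across. The collar is the top 22 mm, with upright sides: grip it there from above; below it is narrower. Hollow, open on top. Loose, about 35 g. Origin: centre of the foot's underside (at z = 0 at the start); z up. Yaw does not matter.
- pot_square: Square empty black plastic plant pot, 60 mm high, collar 60 x 60 mm, foot 48 x 48 mm. The collar is the top 22 mm, with upright sides: grip it there from above; below it is narrower. Hollow, open on top. Loose, about 60 g. Origin: centre of the foot's underside (at z = 0 at the start); z up. x and y run parallel to its sides.
- pot_oblong: Oblong empty black plastic planter, 52 mm high, collar 100 x 50 mm, foot 88 x 38 mm. The collar is the top 22 mm, with upright sides: grip it there from above; below it is narrower. Hollow, open on top. Loose, about 70 g. Origin: centre of the foot's underside (at z = 0 at the start); z up. x runs along its long side, y along its short side.
- saucer_large: Large round saucer, 74 mm across outside, 68 mm inside. Mid-grey plastic, 10 mm high, an upright rim 3 mm thick round a flat floor 3 mm above the table. Fixed to the table. Origin: centre of the underside, at z = 0; z up. Yaw does not matter.
- saucer_small: Small round saucer, 58 mm across outside, 52 mm inside. Mid-grey plastic, 10 mm high, an upright rim 3 mm thick round a flat floor 3 mm above the table. Fixed to the table. Origin: centre of the underside, at z = 0; z up. Yaw does not matter.
- saucer_square: Square saucer, 70 x 70 mm outside, 64 x 64 mm inside. Mid-grey plastic, 10 mm high, an upright rim 3 mm thick round a flat floor 3 mm above the table. Fixed to the table. Origin: centre of the underside, at z = 0; z up. x and y run parallel to its sides.
- saucer_oblong: Oblong saucer, 110 x 60 mm outside, 104 x 54 mm inside. Mid-grey plastic, 10 mm high, an upright rim 3 mm thick round a flat floor 3 mm above the table. Fixed to the table. Origin: centre of the underside, at z = 0; z up. x runs along its long side.
- dish: Covered round glass culture dish, 58 mm across, 20 mm high with a green disc on top, about 80 g, standing between the two rows near the middle; loose, to be left alone. Origin: centre of its underside. The pots and saucers start mixed, at any yaw, in 2 rows of 4, about 0.17 m between rows, 0.2 m within one.
- slide_box: Closed microscope slide box, 80 x 34 x 24 mm, white with a blue lid, 120 g, between the two rows on the robot's left (y about 0.2), at any yaw; loose, to be left alone. Origin: centre of its underside, x along its long side. A metal loupe, 32 mm across and high, stands in the like place on the right (y about -0.2).
Things that resemble listed ones, but are neither listed nor needed, are in the scene too. Leave any turquoise look-alike of the pot_square alone.

How it is judged:
By the outcome, as a careful person would: the job done as asked, in the order asked, and still so for the second after the job is handed in, with the robot touching nothing.
It also fails if it takes over 99 s, if anything falls off the work surface, if the arm or the gripper's body presses on something with over 40 N, if the wrist force passes 120 N, or if a joint passes its speed limit or range.

## Working session

There is one attempt and no reset: what is moved stays moved. The work goes in short steps, Python scripts to look and compute and a tool call to move; the robot and the scene stay as the last step left them, time stands still between calls to the robot, and variables do not carry over. Pictures are saved under pics/ and viewed, at most 14 in all, crops included, and the job is handed in when it is done.

Besides the shell and the picture viewer there is one more tool, called after "Call:" in YAML: its name, and indented under it one key for each argument. drive_tool: Moves the arm, as the interface text tells. Its arguments: {"type":"object","properties":{"series":{"type":"array","items":{"type":"array","items":{"type":"array","items":{"type":"number"}}}},"hand":{"type":"number"},"force":{"type":"number"}},"required":["series"]}

```bash
mkdir -p pics
cat > h.py <<'E'
import numpy as np, cv2
from plant import get_state, grab_frame, close_job, recognise, tcp_to_grasp
def ray(f,uv):
    p=cv2.undistortPoints(np.array([[uv]],float),np.array(f["intrinsics"],float),np.array(f["dist"],float))[0,0]
    T=np.array(f["pose"]);return T[:3,3],T[:3,:3]@np.array([p[0],p[1],1.])
def atz(f,uv,z):
    o,d=ray(f,uv);return o+d*(z-o[2])/d[2]
def proj(f,P):
    T=np.array(f["pose"]);R=T[:3,:3].T
    uv,_=cv2.projectPoints(np.array(P,float).reshape(-1,3),cv2.Rodrigues(R)[0],-R@T[:3,3],np.array(f["intrinsics"],float),np.array(f["dist"],float))
    return uv[:,0]
def save(f,n): cv2.imwrite(f"pics/{n}.png",cv2.cvtColor(f["img"],cv2.COLOR_RGB2BGR))
names="pot_large pot_small pot_square pot_oblong saucer_large saucer_small saucer_square saucer_oblong dish slide_box".split()
E
python3 - <<'E'
from h import *
print(tcp_to_grasp,get_state())
for c in ["top","side"]:
    f=grab_frame(c);save(f,c+"0");print(c,np.round(f["pose"],2).tolist(),np.round(f["intrinsics"],0).tolist())
    for n in names:
        print(n,[(np.round(r["uv"]).tolist(),round(r["confidence"],2),np.round(atz(f,r["uv"],50 if "pot" in n else 5)[:2]).tolist()) for r in recognise(n,f)][:4])
E
```

```text
18.700000000000003 {'time_s': 0.0, 'joint_pos': array([ 1.25033859e+00,  9.18690632e-02,  1.23185808e+00, -2.26119947e-05,
        1.81979402e+00, -5.67174393e-02]), 'joint_velocities': array([ 0.00054654, -0.00110946, -0.00013366, -0.00012758, -0.00197743,
       -0.0006056 ]), 'joint_torque': array([ 3.50747199e-03, -4.46455157e+01, -4.06455588e+01,  7.00223423e-02,
        2.92865006e-02, -1.16864630e-04]), 'tool_pos': array([156.34407143, 578.97318344, 221.51646866]), 'ee_rot': array([-1.70004988e-04,  1.31490973e-01,  9.91316899e-01, -9.49214144e-04]), 'contact_force': array([-0.23372042, -0.4496912 , -0.43432998]), 'wrist_torque': array([-0.03256476,  0.01445072, -0.01285049]), 'gripper_force': 0.0, 'opening': 0.9991128236671118}
top [[-0.01, -0.99, 0.15, 414.41], [-1.0, 0.01, 0.0, 5.17], [-0.01, -0.15, -0.99, 991.97], [0.0, 0.0, 0.0, 1.0]] [[406.0, 0.0, 323.0], [0.0, 406.0, 201.0], [0.0, 0.0, 1.0]]
pot_large [([196.0, 182.0], 0.75, [604.0, 311.0])]
pot_small [([368.0, 177.0], 0.81, [612.0, -98.0]), ([327.0, 216.0], 0.4, [521.0, -0.0])]
pot_square [([332.0, 149.0], 0.97, [682.0
[... 576 characters left out ...]
, -0.73, 0.61, -570.8], [0.0, -0.64, -0.77, 721.88], [0.0, 0.0, 0.0, 1.0]] [[365.0, 0.0, 323.0], [0.0, 365.0, 201.0], [0.0, 0.0, 1.0]]
pot_large [([297.0, 119.0], 0.97, [604.0, 293.0])]
pot_small [([344.0, 223.0], 0.75, [605.0, -111.0])]
pot_square [([364.0, 187.0], 0.71, [690.0, -21.0]), ([329.0, 162.0], 0.55, [635.0, 89.0])]
pot_oblong [([261.0, 177.0], 0.57, [455.0, 92.0])]
saucer_large [([307.0, 333.0], 0.83, [455.0, -311.0])]
saucer_small [([387.0, 298.0], 0.91, [636.0, -291.0])]
saucer_square [([278.0, 250.0], 0.74, [447.0, -107.0]), ([386.0, 295.0], 0.73, [638.0, -285.0])]
saucer_oblong [([253.0, 138.0], 0.63, [468.0, 302.0])]
dish []
slide_box [([282.0, 156.0], 0.62, [531.0, 197.0])]
```

View pics/top0.png

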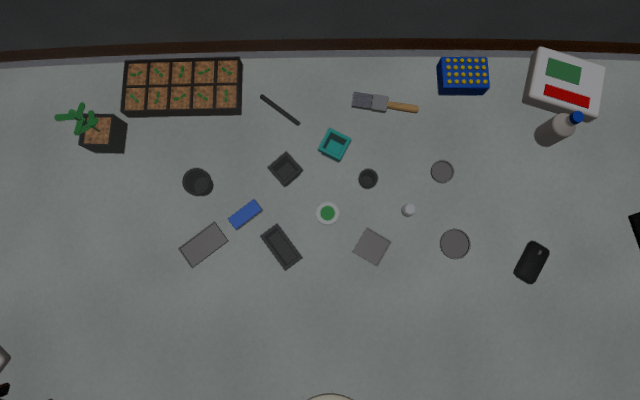

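View pics/side0.png

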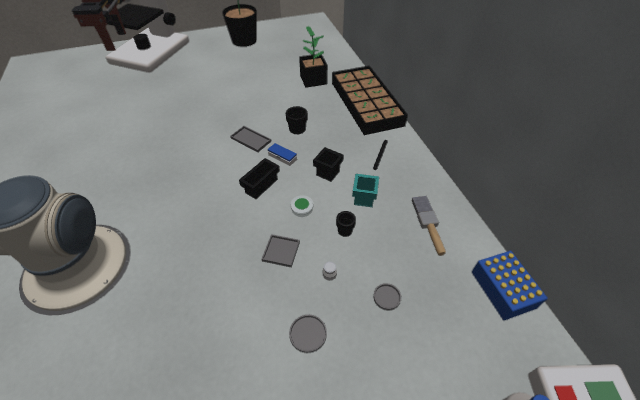

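The top view shows the square candidates: black at (285,168) and turquoise at (334,145). The black one is pot_square; I'll confirm it with a wrist crop. The other pots are large (198,182), small (368,178) and oblong (281,247). The saucers are oblong (204,245), square (372,247), large (455,244) and small (442,171). The side view agrees.

Run:
```python
from h import *
from scipy.spatial.transform import Rotation as Ro
f=grab_frame("wrist");s=get_state()
q=s["ee_rot"];R=Ro.from_quat([q[1],q[2],q[3],q[0]]).as_matrix()
T=np.array(f["pose"]);print(np.round(R,3).tolist());print("cam in tool",np.round(R.T@(T[:3,3]-s["tool_pos"]),1),np.round(R.T@T[:3,:3],3).tolist(),np.round(f["intrinsics"],0).tolist())
# two-view triangulation
t=grab_frame("top");sd=grab_frame("side")
for n in names[:8]:
    a=recognise(n,t);b=recognise(n,sd)
    if n=="pot_square": a=[r for r in a if np.hypot(*(np.array(r["uv"])-[285,168]))<12]; b=[r for r in b if np.hypot(*(np.array(r["uv"])-[328,163]))<12]
    if not a or not b: print(n,"miss");continue
    o1,d1=ray(t,a[0]["uv"]);o2,d2=ray(sd,b[0]["uv"])
    k=np.linalg.lstsq(np.c_[d1,-d2],o2-o1,rcond=None)[0];p,q=o1+k[0]*d1,o2+k[1]*d2
    print(n,np.round((p+q)/2),round(np.linalg.norm(p-q),1))
```

```text
[[-0.965, 0.261, 0.0], [0.261, 0.965, 0.0], [-0.0, 0.0, -1.0]]
cam in tool [  73.2   -0.8 -162.8] [[0.0, -0.964, -0.265], [1.0, -0.0, 0.001], [-0.001, -0.265, 0.964]] [[356.0, 0.0, 322.0], [0.0, 356.0, 200.0], [0.0, 0.0, 1.0]]
pot_large [611. 316.  35.] 9.8
pot_small [ 610. -101.   36.] 5.6
pot_square [636. 107.  37.] 12.4
pot_oblong [457. 121.  19.] 0.5
saucer_large [ 459. -315.    4.] 4.6
saucer_small [ 626. -288.   14.] 6.1
saucer_square [ 449. -109.    2.] 3.6
saucer_oblong [460. 305.   7.] 1.4
```

Call:
drive_tool:
  series:
    - [[0,0,0,0,0,-0.945],[0,0,0,0,0,-0.945],[-0.59,-0.63,0,0,0,0],[-0.59,-0.63,0,0,0,0],[-0.59,-0.63,0,0,0,0],[-0.59,-0.63,0,0,0,0],[-0.59,-0.63,0,0,0,0],[-0.59,-0.63,0,0,0,0],[-0.59,-0.63,0,0,0,0],[-0.59,-0.63,0,0,0,0],[-0.59,-0.63,0,0,0,0],[-0.59,-0.63,0,0,0,0],[-0.59,-0.63,0,0,0,0],[-0.59,-0.63,0,0,0,0],[0,0,0,0,0,0],[0,0,0,0,0,0]]

```text
time_s: 3.65
tool_pos: [510.7, 200.7, 222.4]
ee_rot: [-0.0, 0.001, 1.0, 0.0]
contact_force: [-0.2, 0.4, -1.1]
opening: 0.998
gripper_force: 0.0
```

```bash
cat >> h.py <<'E'
import pickle
def snap(n):
    f=grab_frame("wrist");save(f,n)
    f["rec"]={k:[(r["uv"],r["confidence"]) for r in recognise(k,f)] for k in names}
    pickle.dump(f,open(n+".pkl","wb"));return f
E
python3 -c "
from h import *
f=snap('w1')
for k,v in f['rec'].items(): print(k,[(np.round(u).tolist(),round(c,2)) for u,c in v])"
```

```text
pot_large [([408.0, 257.0], 0.96)]
pot_small [([66.0, 260.0], 0.71)]
pot_square [([248.0, 291.0], 0.85), ([324.0, 187.0], 0.2)]
pot_oblong [([221.0, 115.0], 0.75)]
saucer_large []
saucer_small []
saucer_square [([42.0, 115.0], 0.8)]
saucer_oblong [([426.0, 122.0], 0.92)]
dish [([139.0, 193.0], 0.85)]
slide_box [([321.0, 190.0], 0.77)]
```

View pics/w1.png

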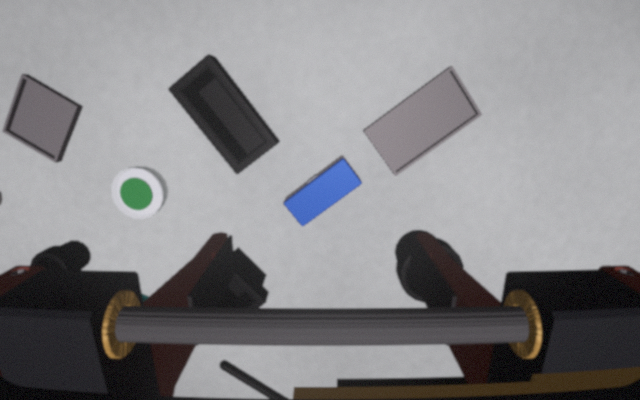

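Call:
drive_tool:
  series:
    - [[0,-0.8,0,0,0,0],[0,-0.8,0,0,0,0],[0,-0.8,0,0,0,0],[0,-0.8,0,0,0,0],[0,-0.8,0,0,0,0],[0,0,0,0,0,0],[0,0,0,0,0,0]]

```text
time_s: 4.9
tool_pos: [510.5, 0.8, 222.7]
ee_rot: [0.0, 0.001, 1.0, 0.0]
contact_force: [0.3, 0.3, 0.2]
opening: 0.999
gripper_force: 0.0
```

```bash
python3 -c "
from h import *
f=snap('w2')
for k,v in f['rec'].items(): print(k,[(np.round(u).tolist(),round(c,2)) for u,c in v])"
```

```text
pot_large [([593.0, 252.0], 0.87)]
pot_small [([241.0, 272.0], 0.77), ([400.0, 287.0], 0.41)]
pot_square [([396.0, 286.0], 0.85), ([40.0, 121.0], 0.65), ([304.0, 353.0], 0.62)]
pot_oblong [([433.0, 116.0], 0.93)]
saucer_large [([42.0, 122.0], 0.63)]
saucer_small [([83.0, 264.0], 0.66)]
saucer_square [([219.0, 114.0], 0.91)]
saucer_oblong [([596.0, 126.0], 0.75)]
dish [([321.0, 191.0], 0.93)]
slide_box [([507.0, 190.0], 0.94)]
```

Call:
drive_tool:
  series:
    - [[0,-0.8,0,0,0,0],[0,-0.8,0,0,0,0],[0,-0.8,0,0,0,0],[0,-0.8,0,0,0,0],[0,-0.8,0,0,0,0],[0,0,0,0,0,0],[0,0,0,0,0,0]]

```text
time_s: 6.15
tool_pos: [510.4, -199.2, 222.3]
ee_rot: [-0.0, 0.001, 1.0, 0.0]
contact_force: [0.3, 0.4, -0.1]
opening: 1.003
gripper_force: 0.0
```

```bash
python3 -c "
from h import *
f=snap('w3')
for k,v in f['rec'].items(): print(k,[(np.round(u).tolist(),round(c,2)) for u,c in v])"
```

```text
pot_large [([409.0, 113.0], 0.41)]
pot_small [([406.0, 268.0], 0.63), ([503.0, 192.0], 0.41)]
pot_square [([503.0, 192.0], 0.64), ([577.0, 260.0], 0.61)]
pot_oblong [([614.0, 117.0], 0.63), ([575.0, 261.0], 0.2)]
saucer_large [([217.0, 119.0], 0.74)]
saucer_small [([248.0, 278.0], 0.73)]
saucer_square [([413.0, 112.0], 0.61)]
saucer_oblong []
dish [([505.0, 192.0], 0.83)]
slide_box [([636.0, 201.0], 0.9)]
```

View pics/w3.png

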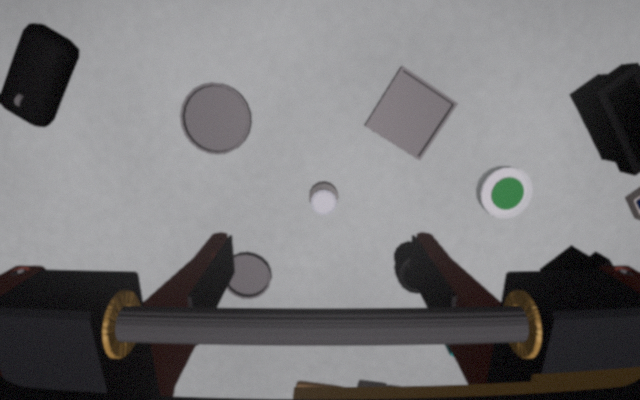

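w1 shows the oblong pot (223,113), oblong saucer (423,120), slide box (322,190) and dish (138,193). w3 shows the large saucer (217,118), square saucer (411,112), small saucer (249,274) and loupe (323,197). The fingers hide the back row, so I'll look from further out.

Call:
drive_tool:
  series:
    - [[-0.6,0,0,0,0,0],[-0.6,0,0,0,0,0],[-0.6,0,0,0,0,0],[-0.6,0,0,0,0,0],[-0.4,0,0,0,0,0],[0,0,0,0,0,0],[0,0,0,0,0,0]]

```text
time_s: 7.4
tool_pos: [650.3, -198.6, 222.0]
ee_rot: [-0.001, -0.0, 1.0, 0.0]
contact_force: [-0.2, 0.1, 0.2]
opening: 1.0
gripper_force: 0.0
```

```bash
python3 -c "
from h import *
f=snap('w4')
for k,v in f['rec'].items(): print(k,[(np.round(u).tolist(),round(c,2)) for u,c in v])"
```

```text
pot_large [([422.0, 5.0], 0.49)]
pot_small [([239.0, 158.0], 0.66)]
pot_square [([610.0, 161.0], 0.82), ([495.0, 218.0], 0.68)]
pot_oblong [([624.0, 14.0], 0.91)]
saucer_large [([211.0, 5.0], 0.9)]
saucer_small [([239.0, 158.0], 0.8)]
saucer_square [([422.0, 4.0], 0.78), ([237.0, 159.0], 0.36)]
saucer_oblong []
dish [([518.0, 59.0], 0.63)]
slide_box []
```

Call:
drive_tool:
  series:
    - [[0,0.8,0,0,0,0],[0,0.8,0,0,0,0],[0,0.8,0,0,0,0],[0,0.8,0,0,0,0],[0,0.8,0,0,0,0],[0,0,0,0,0,0],[0,0,0,0,0,0]]

```text
time_s: 8.65
tool_pos: [650.5, 2.0, 222.7]
ee_rot: [-0.0, -0.001, 1.0, -0.0]
contact_force: [0.8, -0.5, 0.4]
opening: 1.0
gripper_force: 0.0
```

```bash
python3 -c "
from h import *
f=snap('w5')
for k,v in f['rec'].items(): print(k,[(np.round(u).tolist(),round(c,2)) for u,c in v])"
```

```text
pot_large [([612.0, 136.0], 0.91)]
pot_small [([221.0, 138.0], 0.69), ([319.0, 54.0], 0.4)]
pot_square [([302.0, 220.0], 0.97)]
pot_oblong [([448.0, 10.0], 0.95)]
saucer_large [([27.0, 8.0], 0.83)]
saucer_small [([62.0, 160.0], 0.92)]
saucer_square [([220.0, 5.0], 0.61)]
saucer_oblong [([596.0, 12.0], 0.96)]
dish [([322.0, 52.0], 0.82)]
slide_box [([520.0, 55.0], 0.85)]
```

Call:
drive_tool:
  series:
    - [[0,0.8,0,0,0,0],[0,0.8,0,0,0,0],[0,0.8,0,0,0,0],[0,0.8,0,0,0,0],[0,0.8,0,0,0,0],[0,0,0,0,0,0],[0,0,0,0,0,0]]

```text
time_s: 9.9
tool_pos: [650.3, 201.9, 222.3]
ee_rot: [-0.0, -0.001, 1.0, -0.0]
contact_force: [1.0, 0.0, -0.3]
opening: 0.998
gripper_force: 0.0
```

```bash
python3 -c "
from h import *
f=snap('w6')
for k,v in f['rec'].items(): print(k,[(np.round(u).tolist(),round(c,2)) for u,c in v])
im=[cv2.imread(f'pics/w{i}.png')[:260] for i in (5,6)]
cv2.imwrite('pics/w56.png',np.vstack(im))"
```

```text
pot_large [([440.0, 134.0], 0.69)]
pot_small []
pot_square [([110.0, 217.0], 0.85), ([216.0, 163.0], 0.72)]
pot_oblong [([236.0, 9.0], 0.56)]
saucer_large []
saucer_small []
saucer_square [([30.0, 11.0], 0.96)]
saucer_oblong [([33.0, 141.0], 0.22)]
dish [([123.0, 57.0], 0.73)]
slide_box [([322.0, 51.0], 0.93)]
```

View pics/w56.png

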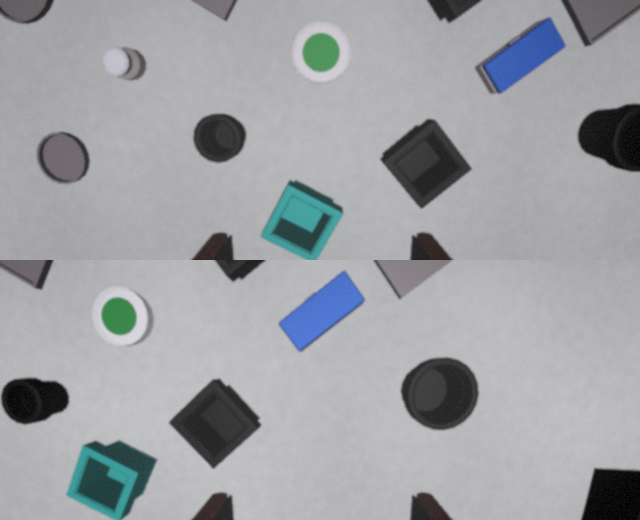

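```bash
cat > fit.py <<'E'
from h import *
from scipy.optimize import minimize
C=np.array([[np.cos(a),np.sin(a)] for a in np.linspace(0,2*np.pi,48,endpoint=False)])
B=np.array([[1,1],[-1,1],[-1,-1],[1,-1]])
def layers(n):
    k=n.split("_")[1];base=C if k in("large","small") else B
    D=dict(pot_large=(66,66,52,52,62),pot_small=(46,46,36,36,50),pot_square=(60,60,48,48,60),pot_oblong=(100,50,88,38,52),
      saucer_large=(74,74,74,74,10),saucer_small=(58,58,58,58,10),saucer_square=(70,70,70,70,10),saucer_oblong=(110,60,110,60,10))[n]
    a,b=np.array(D[:2])/2,np.array(D[2:4])/2;h=D[4]
    if "saucer" in n: return [[(base*a,0),(base*a,h)]]
    return [[(base*a,h-22),(base*a,h)],[(base*b,0),(base*(a-2),h-22)]]
S=4
def render(f,n,p,off,shape):
    m=np.zeros(shape,np.uint8);c,s=np.cos(p[2]),np.sin(p[2]);R=np.array([[c,s],[-s,c]])
    for part in layers(n):
        P=np.vstack([np.c_[q@R+p[:2],np.full(len(q),z+p[3])] for q,z in part])
        hull=cv2.convexHull(((proj(f,P)-off)*S).astype(np.float32))
        cv2.fillPoly(m,[np.round(hull*16).astype(np.int32)],1,shift=4)
    return m
def mask(f,n):
    im=cv2.GaussianBlur(f["img"],(3,3),0).astype(int);mx=im.max(2)
    return ((mx<np.array(80)) if "pot" in n else (mx<142)).astype(np.uint8)
def fit(n,items,p0,zfree=True):
    data=[]
    for f in items:
        uv=proj(f,[[p0[0],p0[1],5 if "saucer" in n else 40]])[0]
        r=75;x0,y0=np.maximum(np.round(uv).astype(int)-r,0);x1,y1=np.minimum(np.round(uv).astype(int)+r,[640,400])
        big=cv2.resize(f["img"][y0:y1,x0:x1],None,fx=S,fy=S,interpolation=cv2.INTER_CUBIC)
        m=mask({"img":big},n);nl,L=cv2.connectedComponents(m)
        c=((uv-[x0,y0])*S).astype(int);win=L[max(c[1]-60,0):c[1]+60,max(c[0]-60,0):c[0]+60];ids=np.bincount(win[win>0])
        m=(L==ids.argmax()).astype(np.uint8);m=cv2.morphologyEx(m,cv2.MORPH_CLOSE,np.ones((9,9)));
        cs,_=cv2.findContours(m,cv2.RETR_EXTERNAL,cv2.CHAIN_APPROX_NONE);m[:]=0;cv2.drawContours(m,cs,-1,1,-1)
        data.append((f,m,np.array([x0,y0])+(0.5-S/2)*0/S))
    def cost(v):
        p=np.array([v[0],v[1],v[2]/30,v[3] if zfree else 0]);e=0
        for f,m,o in data:
            r=render(f,n,p,o,m.shape);e+=1-(r&m).sum()/(r|m).sum()
        return e/len(data)
    best=None
    for y in ([0] if n.split("_")[1] in("large","small") else np.arange(0,180 if "oblong" in n else 90,22.5)):
        v0=[p0[0],p0[1],np.radians(y)*30,0];sim=np.vstack([v0]+[np.array(v0)+6*e for e in np.eye(4)])
        r=minimize(cost,v0,method="Nelder-Mead",options=dict(initial_simplex=sim,xatol=.05,fatol=1e-4,maxiter=250))
        if best is None or r.fun<best.fun: best=r
    v=best.x;return [round(v[0],1),round(v[1],1),round(np.degrees(v[2]/30),1),round(v[3] if zfree else 0,1),round(best.fun,3)],data
E
cat > run.py <<'E'
from fit import *
W={i:pickle.load(open(f"w{i}.pkl","rb")) for i in range(1,7)}
jobs=dict(pot_large=([6],(607,305)),pot_small=([5],(610,-105)),pot_square=([5,6],(638,105)),pot_oblong=([1,2],(457,110)),
 saucer_large=([2,3],(456,-308)),saucer_small=([4,5],(632,-292)),saucer_square=([2,3],(449,-108)),saucer_oblong=([1,2],(463,308)))
for n,(vs,p0) in jobs.items():
    for z in ((True,False)):
        print(n,vs,"zfree" if z else "z0",fit(n,[W[i] for i in vs],p0,z)[0])
    if len(vs)>1: print("   each",[fit(n,[W[i]],p0,False)[0] for i in vs])
E
python3 run.py
```

```text
pot_large [6] zfree [np.float64(606.1), np.float64(317.7), np.float64(33.0), np.float64(-17.3), np.float64(0.007)]
pot_large [6] z0 [np.float64(605.4), np.float64(311.1), np.float64(-7.2), 0, np.float64(0.09)]
pot_small [5] zfree [np.float64(612.7), np.float64(-104.2), np.float64(-55.8), np.float64(-24.7), np.float64(0.01)]
pot_small [5] z0 [np.float64(610.7), np.float64(-95.7), np.float64(-7.0), 0, np.float64(0.121)]
pot_square [5, 6] zfree [np.float64(634.3), np.float64(100.6), np.float64(41.1), np.float64(-3.4), np.float64(0.055)]
pot_square [5, 6] z0 [np.float64(634.0), np.float64(100.4), np.float64(42.4), 0, np.float64(0.072)]
   each [[np.float64(634.5), np.float64(100.8), np.float64(41.5), 0, np.float64(0.069)], [np.float64(633.5), np.float64(100.8), np.float64(42.8), 0, np.float64(0.074)]]
pot_oblong [1, 2] zfree [np.float64(449.3), np.float64(110.0), np.float64(216.5), np.float64(-3.1), np.float64(0.047)]
pot_oblong [1, 2] z0 [np.float64(449.6), np.float64(110.2), np.float64(37.2), 0, np.float64(0.062)]
   each [[np.float64(449.3), np.float64(109.4), np.float64(37.2), 0, np.
[... 972 characters left out ...]
at64(-1.2), np.float64(0.012)]
saucer_square [2, 3] z0 [np.float64(448.8), np.float64(-106.3), np.float64(58.5), 0, np.float64(0.014)]
   each [[np.float64(449.2), np.float64(-106.2), np.float64(59.0), 0, np.float64(0.016)], [np.float64(448.8), np.float64(-106.4), np.float64(58.9), 0, np.float64(0.011)]]
saucer_oblong [1, 2] zfree [np.float64(457.5), np.float64(306.2), np.float64(-53.1), np.float64(1.1), np.float64(0.145)]
saucer_oblong [1, 2] z0 [np.float64(457.4), np.float64(307.0), np.float64(126.7), 0, np.float64(0.146)]
   each [[np.float64(457.5), np.float64(306.1), np.float64(126.7), 0, np.float64(0.28)], [np.float64(457.4), np.float64(307.0), np.float64(126.7), 0, np.float64(0.006)]]
```

```bash
cat > ov.py <<'E'
from fit import *
W={i:pickle.load(open(f"w{i}.pkl","rb")) for i in range(1,7)}
tiles=[]
for n,i,p0 in [("pot_large",6,(606,311)),("pot_small",5,(611,-98)),("pot_square",6,(635,101)),("pot_oblong",2,(450,110))]:
    r,d=fit(n,[W[i]],p0,False);f,m,o=d[0]
    h,w=m.shape;y,x=o.astype(int);im=cv2.resize(f["img"][y:y+h//S,x:x+w//S],(w,h),interpolation=cv2.INTER_CUBIC)
    im=cv2.convertScaleAbs(im[:,:,::-1],alpha=1.6)
    for mm,c in ((m,(0,255,0)),(render(f,n,[r[0],r[1],np.radians(r[2]),0],o,m.shape),(0,0,255))):
        cs,_=cv2.findContours(mm,cv2.RETR_EXTERNAL,cv2.CHAIN_APPROX_NONE);cv2.drawContours(im,cs,-1,c,2)
    t=np.zeros((600,600,3),np.uint8);t[:h,:w]=im[:600,:600];tiles.append(cv2.resize(t,(300,300)))
cv2.imwrite("pics/ov.png",np.vstack([np.hstack(tiles[:2]),np.hstack(tiles[2:])]))
E
python3 ov.py
```

```text
(no output)
```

View pics/ov.png

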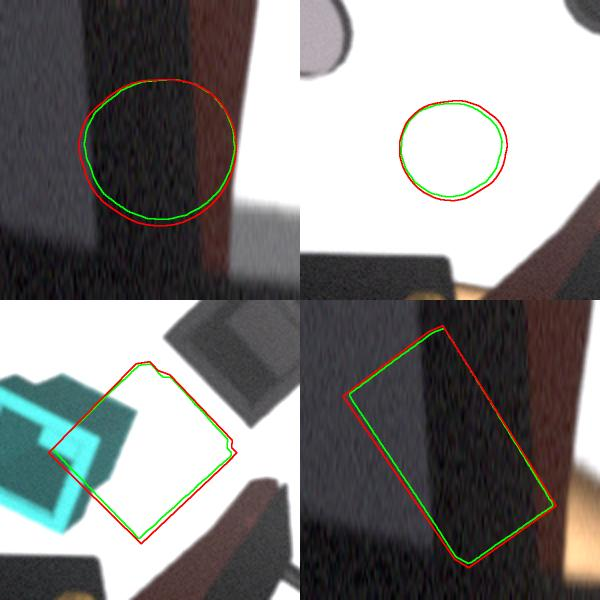

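```bash
sed -i 's/np.array(80)/np.array(112)/; s/+(0.5-S\/2)\*0\/S/-0.375/' fit.py && sed -i 's/y,x=o.astype(int)/x,y=np.round(o+.375).astype(int)/' ov.py && sed -i 's/pot_large=(\[6\]/pot_large=([5,6]/;s/pot_small=(\[5\]/pot_small=([4,5]/' run.py && python3 run.py | sed 's/np.float64(\([-0-9.]*\))/\1/g' && python3 ov.py
```

```text
pot_large [5, 6] zfree [604.6, 312.8, -0.2, 0.3, 0.04]
pot_large [5, 6] z0 [604.6, 312.9, -6.9, 0, 0.039]
   each [[604.5, 313.4, -14.2, 0, 0.014], [604.6, 311.0, -7.9, 0, 0.054]]
pot_small [4, 5] zfree [610.0, -97.5, 7.3, -2.9, 0.054]
pot_small [4, 5] z0 [610.3, -97.8, 6.3, 0, 0.069]
   each [[610.1, -98.3, -6.0, 0, 0.065], [610.1, -96.8, 3.5, 0, 0.072]]
pot_square [5, 6] zfree [633.6, 100.2, 41.2, -1.6, 0.028]
pot_square [5, 6] z0 [633.4, 100.2, 41.2, 0, 0.034]
   each [[633.7, 100.2, 41.4, 0, 0.028], [633.3, 100.2, 41.2, 0, 0.038]]
pot_oblong [1, 2] zfree [448.8, 109.6, 36.4, -1.2, 0.023]
pot_oblong [1, 2] z0 [448.9, 109.5, 36.9, 0, 0.028]
   each [[449.2, 109.5, 37.0, 0, 0.026], [449.3, 109.7, 36.5, 0, 0.025]]
saucer_large [2, 3] zfree [453.0, -310.7, 14.6, -1.0, 0.018]
saucer_large [2, 3] z0 [452.9, -310.1, 12.5, 0, 0.02]
   each [[453.1, -310.6, 12.1, 0, 0.027], [452.9, -310.3, 13.1, 0, 0.012]]
saucer_small [4, 5] zfree [633.8, -288.4, 0.3, -0.8, 0.022]
saucer_small [4, 5] z0 [633.7, -288.1, -7.1, 0, 0.023]
   each [[633.7, -287.9, -5.1, 0, 0.022], [633.9, -288.4, 7.4, 0, 0.024]]
saucer_square [2, 3] zfree [448.5, -106.7, -31.3, -0.8, 0.012]
saucer_square [2, 3] z0 [448.5, -106.8, -31.1, 0, 0.014]
   each [[448.7, -106.5, 58.9, 0, 0.015], [448.4, -106.9, 58.9, 0, 0.011]]
saucer_oblong [1, 2] zfree [457.1, 305.9, 126.6, 0.7, 0.145]
saucer_oblong [1, 2] z0 [457.1, 306.4, 126.7, 0, 0.146]
   each [[457.1, 305.4, 126.7, 0, 0.28], [457.2, 306.4, 126.8, 0, 0.006]]
```

View pics/ov.png

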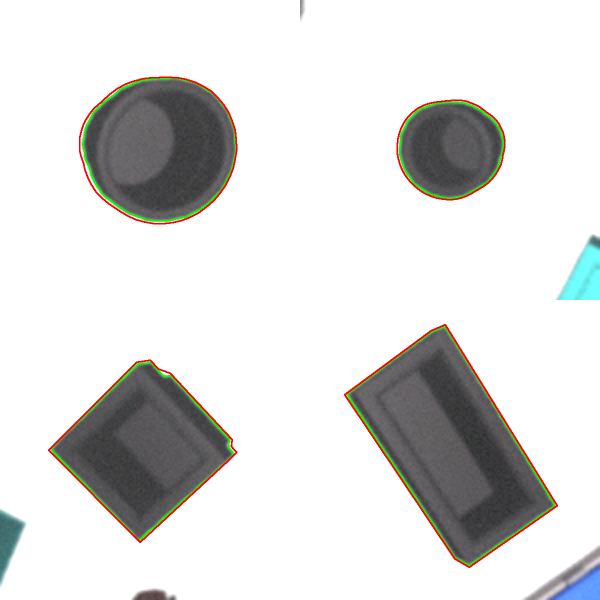

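The fits are consistent: height offsets are within about 1–3 mm of the stated values, and the pixel contours match. The enlarged crop confirms the black pot_square, with the turquoise look-alike separate from it. Starting with pot_large.

Call:
drive_tool:
  series:
    - [[0.23,0.55,0.4,0,0,0],[0.23,0.55,0.4,0,0,0],[0.23,0.55,0.4,0,0,0],[0.22,0.55,0.4,0,0,0],[0,0,0.5,0,0,0],[0,0,0.6,0,0,0],[0,0,0.6,0,0,0],[0,0,0.4,0,0,0],[0,0,0.1,0,0,0],[0,0,0,0,0,0],[0,0,0,0,0,0]]

```text
time_s: 11.55
tool_pos: [605.8, 311.6, 34.4]
ee_rot: [0.001, -0.0, 1.0, 0.0]
contact_force: [0.1, 0.5, 0.5]
opening: 0.997
gripper_force: 0.0
```

Call:
drive_tool:
  series:
    - [[0,0,0,0,0,0],[0,0,0,0,0,0],[0,0,0,0,0,0],[0,0,0,0,0,0],[0,0,0,0,0,0],[0,0,0,0,0,0],[0,0,0,0,0,0],[0,0,0,0,0,0]]
  hand: -1
  force: 15

```text
time_s: 12.35
tool_pos: [605.4, 311.5, 33.6]
ee_rot: [0.001, -0.0, 1.0, 0.0]
contact_force: [0.4, 0.3, 5.3]
opening: 0.752
gripper_force: 15.0
```

Call:
drive_tool:
  series:
    - [[0,0,-0.5,0,0,0],[0,0,-0.5,0,0,0],[0,0,-0.5,0,0,0],[0.1,-0.4,-0.5,0,0,0],[0.2,-0.8,0,0,0,0],[0.2,-0.8,0,0,0,0],[0.2,-0.8,0,0,0,0],[0.2,-0.8,0,0,0,0],[0.2,-0.8,0,0,0,0],[0.2,-0.8,0,0,0,0],[0.2,-0.8,0,0,0,0],[0.2,-0.8,0,0,0,0],[0.2,-0.8,0,0,0,0],[0.2,-0.8,0,0,0,0],[0.2,-0.8,0,0,0,0],[0.2,-0.8,0,0,0,0],[0.2,-0.8,0,0,0,0],[0.2,-0.8,0,0,0,0],[0.13,-0.84,0,0,0,0],[0,0,0,0,0,0]]

```text
time_s: 14.35
tool_pos: [451.6, -314.7, 131.2]
ee_rot: [-0.001, 0.003, 1.0, -0.0]
contact_force: [-0.7, 0.8, -1.2]
opening: 0.747
gripper_force: 15.0
```

Call:
drive_tool:
  series:
    - [[0,0,0,0,0,0],[0,0,0.4,0,0,0],[0,0,0.4,0,0,0],[0,0,0.4,0,0,0],[0,0,0.3,0,0,0],[0,0,0.2,0,0,0],[0,0,0,0,0,0],[0,0,0,0,0,0]]

```text
time_s: 15.15
tool_pos: [453.9, -310.6, 48.3]
ee_rot: [0.0, -0.0, 1.0, -0.0]
contact_force: [1.1, -0.4, 0.4]
opening: 0.75
gripper_force: 15.0
```

Call:
drive_tool:
  series:
    - [[0,0,0.1,0,0,0],[0,0,0.08,0,0,0],[0,0,0.05,0,0,0],[0,0,0,0,0,0],[0,0,0,0,0,0]]

```text
time_s: 15.65
tool_pos: [453.6, -310.9, 36.5]
ee_rot: [0.0, 0.0, 1.0, -0.0]
contact_force: [-0.6, 0.4, 2.4]
opening: 0.749
gripper_force: 15.0
```

Call:
drive_tool:
  series:
    - [[0,0,0,0,0,0],[0,0,0,0,0,0],[0,0,0,0,0,0],[0,0,0,0,0,0],[0,0,0,0,0,0],[0,0,-0.3,0,0,0],[0,0,-0.5,0,0,0],[0,0,-0.5,0,0,0],[0,0,-0.5,0,0,0],[0,0,-0.5,0,0,0],[0,0,0,0,0,0]]
  hand: 1

```text
time_s: 16.75
tool_pos: [455.1, -311.9, 157.0]
ee_rot: [0.003, -0.0, 1.0, -0.003]
contact_force: [0.3, 0.6, -0.5]
opening: 0.998
gripper_force: 0.0
```

Call:
drive_tool:
  series:
    - [[-0.45,0.61,0.1,0,0,0],[-0.45,0.61,0.1,0,0,0],[-0.45,0.61,0.1,0,0,0],[-0.45,0.61,0.1,0,0,0],[-0.45,0.61,0.1,0,0,0],[-0.45,0.61,0.1,0,0,0],[-0.43,0.61,0.1,0,0,0],[0,0,0.2,0,0,0],[0,0,0.4,0,0,0],[0,0,0.4,0,0,0],[0,0,0.4,0,0,0],[0,0,0.3,0,0,0],[0,0,0.15,0,0,0],[0,0,0.06,0,0,0],[0,0,0,0,0,0],[0,0,0,0,0,0]]

```text
time_s: 18.35
tool_pos: [610.6, -97.4, 21.8]
ee_rot: [0.001, -0.0, 1.0, -0.0]
contact_force: [-0.5, -0.1, 0.2]
opening: 1.001
gripper_force: 0.0
```

Call:
drive_tool:
  series:
    - [[0,0,0,0,0,0],[0,0,0,0,0,0],[0,0,0,0,0,0],[0,0,0,0,0,0],[0,0,0,0,0,0],[0,0,0,0,0,0],[0,0,0,0,0,0],[0,0,0,0,0,0],[0,0,0,0,0,0]]
  hand: -1
  force: 12

```text
time_s: 19.25
tool_pos: [610.0, -97.2, 20.6]
ee_rot: [-0.0, -0.0, 1.0, -0.0]
contact_force: [-0.2, 0.8, 0.4]
opening: 0.53
gripper_force: 12.0
```

Call:
drive_tool:
  series:
    - [[0,0,-0.4,0,0,0],[0,0,-0.4,0,0,0],[0,0,-0.4,0,0,0],[-0.08,-0.6,0,0,0,0],[-0.08,-0.6,0,0,0,0],[-0.08,-0.6,0,0,0,0],[-0.08,-0.6,0,0,0,0],[-0.08,-0.6,0,0,0,0],[-0.08,-0.6,0,0,0,0],[0,-0.22,0,0,0,0],[0,0,0,0,0,0],[0,0,0,0,0,0],[0,0,0.3,0,0,0],[0,0,0.3,0,0,0],[0,0,0.3,0,0,0],[0,0,0.15,0,0,0],[0,0,0.08,0,0,0],[0,0,0,0,0,0],[0,0,0,0,0,0]]

```text
time_s: 21.15
tool_pos: [634.1, -288.1, 23.9]
ee_rot: [0.0, -0.0, 1.0, -0.0]
contact_force: [-0.5, 0.7, -0.2]
opening: 0.528
gripper_force: 12.0
```

Call:
drive_tool:
  series:
    - [[0,0,0,0,0,0],[0,0,0,0,0,0],[0,0,0,0,0,0],[0,0,0,0,0,0],[0,0,0,0,0,0],[0,0,0,0,0,0],[0,0,-0.3,0,0,0],[0,0,-0.5,0,0,0],[0,0,-0.5,0,0,0],[0,0,-0.5,0,0,0],[0,0,-0.7,0,0,0],[0,0,0,0,0,0],[0,0,0,0,0,0]]
  hand: 1

```text
time_s: 22.45
tool_pos: [634.7, -288.5, 151.7]
ee_rot: [0.002, -0.0, 1.0, -0.001]
contact_force: [-1.1, 0.2, -0.2]
opening: 0.997
gripper_force: 0.0
```

Call:
drive_tool:
  series:
    - [[0,0.77,0,0,0,0],[0,0.77,0,0,0,0],[0,0.77,0,0,0,0],[0,0.77,0,0,0,0],[0,0.77,0,0,0,0],[0,0.77,0,0,0,0],[0,0.77,0,0,0,0],[0,0.77,0,0,0,0],[0,0.77,0,0,0,0],[0,0.84,0,0,0,0],[0,0,0,0,0,0.87],[0,0,0,0,0,0.87],[0,0,0,0,0,0.87],[0,0,0,0,0,0.87],[0,0,0,0,0,0.87],[0,0,0,0,0,0.87],[0,0,0,0,0,0.88],[0,0,0,0,0,0],[0,0,0,0,0,0],[0,0,0,0,0,0]]

```text
time_s: 24.45
tool_pos: [633.7, 100.3, 148.5]
ee_rot: [-0.0, 0.412, 0.911, -0.0]
contact_force: [-0.5, 0.3, 0.9]
opening: 1.004
gripper_force: 0.0
```

Call:
drive_tool:
  series:
    - [[0,0,0.5,0,0,0],[0,0,0.5,0,0,0],[0,0,0.5,0,0,0],[0,0,0.4,0,0,0],[0,0,0.3,0,0,0],[0,0,0.16,0,0,0],[0,0,0,0,0,0],[0,0,0,0,0,0]]

```text
time_s: 25.25
tool_pos: [634.5, 100.3, 32.2]
ee_rot: [0.001, 0.413, 0.911, 0.0]
contact_force: [-0.5, 0.4, 0.5]
opening: 1.002
gripper_force: 0.0
```

Call:
drive_tool:
  series:
    - [[0,0,0,0,0,0],[0,0,0,0,0,0],[0,0,0,0,0,0],[0,0,0,0,0,0],[0,0,0,0,0,0],[0,0,0,0,0,0],[0,0,0,0,0,0],[0,0,0,0,0,0]]
  hand: -1
  force: 15

```text
time_s: 26.05
tool_pos: [634.2, 100.3, 31.6]
ee_rot: [0.0, 0.413, 0.911, 0.0]
contact_force: [-1.2, 1.2, 3.4]
opening: 0.684
gripper_force: 15.0
```

Call:
drive_tool:
  series:
    - [[0,0,-0.45,0,0,0],[0,0,-0.45,0,0,0],[0,0,-0.45,0,0,0],[0,0,-0.45,0,0,0],[0,0,0,0,0,-0.74],[0,0,0,0,0,-0.74],[0,0,0,0,0,-0.73],[0.15,-0.68,0,0,0,0],[0.15,-0.68,0,0,0,0],[0.15,-0.68,0,0,0,0],[0.15,-0.68,0,0,0,0],[0.15,-0.68,0,0,0,0],[0.15,-0.68,0,0,0,0],[0.14,-0.68,0,0,0,0],[0,-0.7,0,0,0,0],[0,0,0,0,0,0],[0,0,0,0,0,0],[0,0,0,0,0,0]]

```text
time_s: 27.85
tool_pos: [448.7, -105.9, 120.9]
ee_rot: [-0.0, 0.268, 0.963, 0.0]
contact_force: [0.0, -0.7, -0.7]
opening: 0.683
gripper_force: 15.0
```

Call:
drive_tool:
  series:
    - [[0,0,0.4,0,0,0],[0,0,0.4,0,0,0],[0,0,0.4,0,0,0],[0,0,0.2,0,0,0],[0,0,0.15,0,0,0],[0,0,0.1,0,0,0],[0,0,0,0,0,0],[0,0,0,0,0,0]]

```text
time_s: 28.65
tool_pos: [448.8, -106.6, 39.3]
ee_rot: [0.001, 0.268, 0.963, 0.0]
contact_force: [-0.4, 0.7, -0.4]
opening: 0.683
gripper_force: 15.0
```

Call:
drive_tool:
  series:
    - [[0,0,0.05,0,0,0],[0,0,0.03,0,0,0],[0,0,0,0,0,0],[0,0,0,0,0,0]]

```text
time_s: 29.05
tool_pos: [448.4, -106.6, 34.7]
ee_rot: [0.0, 0.268, 0.963, -0.0]
contact_force: [-0.5, 0.8, -0.9]
opening: 0.677
gripper_force: 15.0
```

Call:
drive_tool:
  series:
    - [[0,0,0,0,0,0],[0,0,0,0,0,0],[0,0,0,0,0,0],[0,0,0,0,0,0],[0,0,0,0,0,0],[0,0,-0.3,0,0,0],[0,0,-0.5,0,0,0],[0,0,-0.5,0,0,0],[0,0,-0.5,0,0,0],[0,0,-0.5,0,0,0],[0,0,0,0,0,0],[0,0,0,0,0,0]]
  hand: 1

```text
time_s: 30.25
tool_pos: [448.8, -106.6, 150.5]
ee_rot: [0.001, 0.268, 0.963, -0.0]
contact_force: [0.2, -0.5, -0.5]
opening: 1.001
gripper_force: 0.0
```

Call:
drive_tool:
  series:
    - [[0.37,0.62,0,0,0,0],[0.37,0.62,0,0,0,0],[0.37,0.62,0,0,0,0],[0.37,0.62,0,0,0,0],[0.37,0.62,0,0,0,0],[0.37,0.61,0,0,0,0],[0,0,0,0,0,-0.85],[0,0,0,0,0,-0.85],[0,0,0,0,0,-0.85],[0,0,0,0,0,-0.85],[0,0,0,0,0,-0.85],[0,0,0,0,0,-0.85],[0,0,0,0,0,-0.85],[0,0,0,0,0,-0.85],[0,0,0,0,0,-0.85],[0,0,0,0,0,-0.84],[0,0,0,0,0,0],[0,0,0,0,0,0],[0,0,0,0,0,0]]

```text
time_s: 32.15
tool_pos: [449.0, 109.6, 149.0]
ee_rot: [-0.001, -0.315, 0.949, 0.0]
contact_force: [1.1, -1.0, 0.4]
opening: 0.999
gripper_force: 0.0
```

Call:
drive_tool:
  series:
    - [[0,0,0.5,0,0,0],[0,0,0.5,0,0,0],[0,0,0.5,0,0,0],[0,0,0.4,0,0,0],[0,0,0.3,0,0,0],[0,0,0.2,0,0,0],[0,0,0.12,0,0,0],[0,0,0,0,0,0],[0,0,0,0,0,0]]

```text
time_s: 33.05
tool_pos: [449.8, 109.7, 24.5]
ee_rot: [0.001, -0.316, 0.949, -0.0]
contact_force: [0.4, -0.7, 0.0]
opening: 1.002
gripper_force: 0.0
```

Call:
drive_tool:
  series:
    - [[0,0,0,0,0,0],[0,0,0,0,0,0],[0,0,0,0,0,0],[0,0,0,0,0,0],[0,0,0,0,0,0],[0,0,0,0,0,0],[0,0,0,0,0,0],[0,0,0,0,0,0],[0,0,0,0,0,0]]
  hand: -1
  force: 15

```text
time_s: 33.95
tool_pos: [449.3, 109.6, 23.7]
ee_rot: [0.0, -0.316, 0.949, -0.0]
contact_force: [0.0, -0.1, 1.1]
opening: 0.573
gripper_force: 15.0
```

Call:
drive_tool:
  series:
    - [[0,0,-0.4,0,0,0],[0,0,-0.4,0,0,0],[0,0,-0.4,0,0,0],[0,0,-0.4,0,0,0],[0,0,0,0,0,0.8],[0,0,0,0,0,0.8],[0,0,0,0,0,0.8],[0,0,0,0,0,0.8],[0,0,0,0,0,0.8],[0,0,0,0,0,0.8],[0,0,0,0,0,0.8],[0,0,0,0,0,0.8],[0,0,0,0,0,0.8],[0,0,0,0,0,0.8],[0,0,0,0,0,0.8],[0,0,0,0,0,0.8],[0,0,0,0,0,0.8],[0,0,0,0,0,0.85],[0,0,0,0,0,0],[0,0,0,0,0,0]]

```text
time_s: 35.95
tool_pos: [449.1, 109.6, 103.4]
ee_rot: [-0.0, 0.446, 0.895, -0.0]
contact_force: [-0.6, -0.3, -1.2]
opening: 0.572
gripper_force: 15.0
```

Call:
drive_tool:
  series:
    - [[0.5,0.4,0,0,0,0],[0.5,0.4,0,0,0,0],[0.5,0.4,0,0,0,0],[0.5,0.4,0,0,0,0],[0.5,0.4,0,0,0,0],[0.55,0.48,0,0,0,0],[0,0,0,0,0,0],[0,0,0,0,0,0],[0,0,0.4,0,0,0],[0,0,0.4,0,0,0],[0,0,0.3,0,0,0],[0,0,0.2,0,0,0],[0,0,0.1,0,0,0],[0,0,0,0,0,0],[0,0,0,0,0,0]]

```text
time_s: 37.45
tool_pos: [457.6, 306.1, 34.4]
ee_rot: [0.0, 0.448, 0.894, 0.0]
contact_force: [0.2, -0.2, -2.1]
opening: 0.569
gripper_force: 15.0
```

Call:
drive_tool:
  series:
    - [[0,0,0.08,0,0,0],[0,0,0.05,0,0,0],[0,0,0,0,0,0],[0,0,0,0,0,0]]

```text
time_s: 37.85
tool_pos: [457.1, 306.0, 27.1]
ee_rot: [-0.0, 0.448, 0.894, -0.0]
contact_force: [0.1, -0.5, -0.1]
opening: 0.569
gripper_force: 15.0
```

Call:
drive_tool:
  series:
    - [[0,0,0,0,0,0],[0,0,0,0,0,0],[0,0,0,0,0,0],[0,0,0,0,0,0],[0,0,0,0,0,0],[0,0,0,0,0,0],[0,0,-0.3,0,0,0],[0,0,-0.5,0,0,0],[0,0,-0.7,0,0,0],[0,0,-0.7,0,0,0],[0,0,-0.7,0,0,0],[0,0,-0.8,0,0,0],[0,0,0,0,0,0],[0,0,0,0,0,0]]
  hand: 1

```text
time_s: 39.25
tool_pos: [457.6, 306.3, 214.4]
ee_rot: [0.001, 0.448, 0.894, 0.002]
contact_force: [-0.6, -0.0, -0.5]
opening: 1.005
gripper_force: 0.0
```

Call:
drive_tool:
  series:
    - [[0,0,0,0,0,-0.83],[0,0,0,0,0,-0.83],[0,0,0,0,0,-0.83],[0,0,0,0,0,-0.83],[0,0,0,0,0,-0.83],[0,0,0,0,0,-0.83],[0,0,0,0,0,-0.83],[0,0,0,0,0,-0.83],[-0.3,-0.6,0,0,0,0],[-0.3,-0.6,0,0,0,0],[-0.3,-0.6,0,0,0,0],[-0.15,-0.3,0,0,0,0],[0,0,0,0,0,0],[0,0,0,0,0,0]]

```text
time_s: 40.65
tool_pos: [508.9, 201.0, 210.9]
ee_rot: [-0.001, 0.001, 1.0, -0.0]
contact_force: [-0.2, -0.2, 0.5]
opening: 1.002
gripper_force: 0.0
```

```bash
python3 -c "
from h import *
snap('v1')"
```

Call:
drive_tool:
  series:
    - [[-0.1,-0.7,0,0,0,0],[-0.1,-0.7,0,0,0,0],[-0.1,-0.7,0,0,0,0],[-0.1,-0.7,0,0,0,0],[-0.1,-0.7,0,0,0,0],[-0.1,-0.7,0,0,0,0],[-0.1,-0.7,0,0,0,0],[-0.1,-0.7,0,0,0,0],[-0.1,-0.7,0,0,0,0],[-0.1,-0.7,0,0,0,0],[0,0,0,0,0,0],[0,0,0,0,0,0]]

```text
time_s: 42.4
tool_pos: [558.9, -149.5, 211.8]
ee_rot: [-0.0, 0.001, 1.0, 0.0]
contact_force: [0.4, 0.3, -0.9]
opening: 1.003
gripper_force: 0.0
```

Run:
```python
from h import *
f=snap('v2');a=cv2.imread('pics/v1.png')[:260];b=cv2.imread('pics/v2.png')[:300]
cv2.imwrite('pics/v12.png',cv2.convertScaleAbs(np.vstack([a,b]),alpha=1.3))
save(grab_frame("side"),"side9");print(get_state()["tool_pos"])
```

```text
[ 559.07481443 -148.91581042  212.18816246]
```

View pics/v12.png

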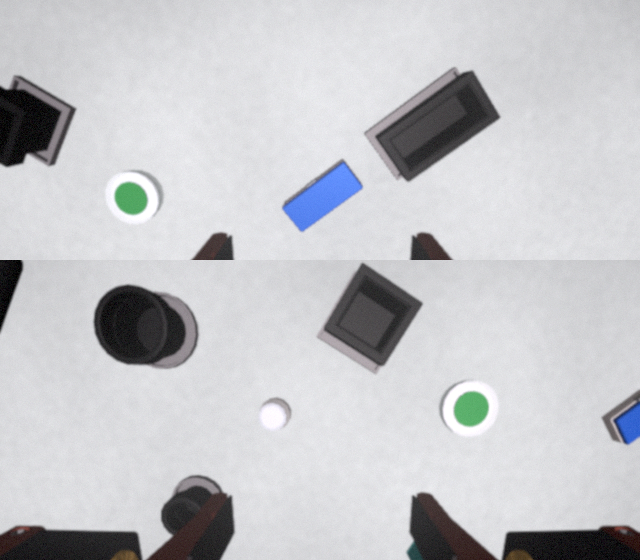

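View pics/side9.png

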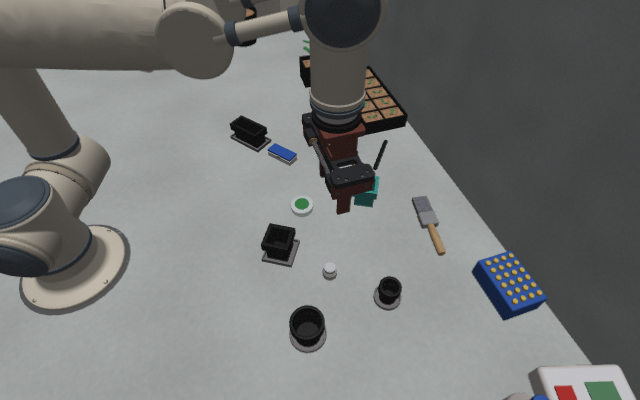

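All four pots stand in their saucers: oblong (435,125 in v1), and large (135,325), square (370,315) and small (195,510) in the lower half. The dish and slide box are where they were. A quick numeric check of centring and yaw comes next.

```bash
sed 's/np.array(112)/np.array(88)/' fit.py > fit2.py && python3 - <<'E' | sed 's/np.float64(\([-0-9.]*\))/\1/g'
from fit2 import *
V={i:pickle.load(open(f"v{i}.pkl","rb")) for i in (1,2)}
for n,i,p in [("pot_large",2,(453,-310)),("pot_square",2,(448.5,-106.7)),("pot_oblong",1,(457.2,306.2))]: print(n,fit(n,[V[i]],p)[0],"want",p)
a,b=pickle.load(open("w1.pkl","rb")),V[1]
for k,z in (("dish",20),("slide_box",24)): print(k,[np.round(atz(f,f["rec"][k][0][0],z)[:2],0).tolist() for f in (a,b)])
E
```

```text
pot_large [452.0, -314.4, 22.4, -4.5, 0.012] want (453, -310)
pot_square [446.8, -106.5, 58.5, -2.0, 0.006] want (448.5, -106.7)
pot_oblong [456.8, 307.3, 126.4, -3.4, 0.013] want (457.2, 306.2)
dish [[530.0, 4.0], [530.0, 2.0]]
slide_box [[526.0, 200.0], [524.0, 202.0]]
```

```bash
python3 -c "
from h import *
print(close_job())"
```

```text
the job is handed in; nothing more can be done
None
```

All four pots stand upright in their matching saucers, with the square and oblong pots lined up within about half a degree; the final views show the dish and slide box unmoved, and the job was handed in at about 43 s of the 99 s limit.

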